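# Shut and fasten the hatch of a bead-turning bench's dust box

### The job

The dust box has been emptied and its white hatch left standing open: swing the hatch down until it is fully shut, then press the raised centre pin of its grey push rivet down flush with the rivet's flange, using a steady push and no blows, and only then turn the steel wing fastener clockwise a quarter turn until it drops into its locked detent. Leave the other things on the bench where they are, and let go at the end.

Things in the scene. Friction and masses are not known exactly. Their poses are not given: they have to be found in the camera images.
- dust_box: Grey sheet-metal box, fixed to the bench, 190 (x) x 270 (y) x 105 mm high; origin at the centre of its underside, z up, front at -x. It stands on the left or the right of the bench, turned up to 15 degrees. Behind it a grey sleeve and a white pipe, 105 mm high, reach 255 mm from the origin. On top is a white hatch plate, 8 mm thick, 274 mm wide, hinged along its rear (+x) edge.
- hatch (a joint): Angle of the hatch, rad: 0 shut, grows as its front edge rises; starts 0.55 to 0.95. The hinge is stiff: the hatch stays where it is left, and a downward push of a few N near the front edge closes it.
- hatch_hinge (a point): Point above the hinge, mid-width, in the plane of the hatch's top face; the hinge axis lies 8 mm below it, under the plate (against this point's z). Axes turn with the hatch: y along the hinge, z out of the top face, -x towards the free front edge (175 mm away). Shut, the top face is level, 113 mm above the bench. Two rivets near the rear corners are already flush.
- hatch_push (a point): Bare spot on the hatch's top face, mid-width, 145 mm from the hinge, 30 mm behind the front edge: a good place to push. Axes as hatch_hinge. The rivet's and the wing's axes lie 25 mm nearer the hinge and 75 mm to its +y and -y sides. The bare gap between them is 85 mm wide.
- pin (a joint): How far the rivet's centre pin has been pressed, m: starts 0 to 0.003; 0.014 is fully home, flush with the flange. It moves against a steady friction of about 6 N plus a little drag, stays where it is left, and comes to a hard stop at the end; a push of 12 to 15 N seats it.
- pin_top (a point): Centre of the top of the rivet's grey centre pin, 22 mm across; unpressed it stands 14 mm above the 50 mm flange, whose top is 6 mm above the hatch plate. z points out of the hatch's top face.
- wing (a joint): Turn of the wing fastener, rad: 0 unlocked (bar along the box's x, front to back), grows clockwise seen from above, 1.571 locked (bar along the box's y, parallel to the front edge), where there is a stop; starts 0 to 0.3. It needs up to about 0.1 N m and stays where it is left.
- wing_grip (a point): Grip point on the wing's turning axis, in a steel bar 66 mm long (this point's x), 14 mm thick (y), 28 mm high, its top 12 mm above this point. The hatch's top face is 28 mm below it (23.5 mm when locked). Under the bar a foot 40 mm long rides on a steel plate 70 (box x) x 60 mm, 7 mm high, with a 20 mm wide slot along the box's y, into which it drops when locked.
- spindle: Bystander: blue and steel spindle motor on a fixed blue plate 130 x 170 mm, 115 mm high, on the other side of the bench from the dust box. Origin at the centre of its underside.
- tub: Bystander: clear plastic tub, 70 mm across, 50 mm high, loose; origin at the centre of its underside.
- brush: Bystander: wooden-handled bench brush, about 200 mm long, lying on the bench, loose; origin under its middle.
- screwdriver: Bystander: black-handled screwdriver, about 200 mm long, lying on the bench, loose; origin under its middle.
- wing_drop (a joint): How far the wing has dropped, m: 0 while its foot rides on the slotted steel plate, 0.0045 when locked. A spring of about 12 N pulls it down by itself, once it is let go or followed down, when the wing is within about 0.1 rad of the full quarter turn; it then cannot turn back.

How it is judged:
By the outcome, as a careful person would: the job done as asked, in the order asked, and still so for the second after the job is handed in, with the robot touching nothing.
It also fails if it takes over 48 s, if anything falls off the work surface, if the arm or the gripper's body presses on something with over 40 N, if the wrist force passes 120 N, or if a joint passes its speed limit or range.

### The arm

A 7-joint arm with a two-finger parallel gripper is mounted at the origin on the work surface. World frame = base frame: x ahead of the robot, y to its left, z up, the work surface at z = 0. Lengths are in m, angles in rad, forces in N, time in s.
With the tool pointing down it reaches from about 0.425 to 0.875 m from the base axis. Payload 4.7 kg.
Tool frame: the origin (TCP) lies at the very end of the fingers, on their centre line; the grasp point (between the pads) lies 19 mm behind it; z points along the fingers, y is the line along which they close (so a half turn about z gives the same grasp; the last joint's range is limited). The gripper opens to 87 mm and grips with 3 to 60 N. Pads are 19 mm wide; open, the fingers measure 117 mm over their backs; the gripper's body (75 mm by 190 mm) begins 51 mm behind the grasp point.
Start: joints at [-1.164, 0.321, -0.07, 1.45, 0.023, 1.371, -0.057], TCP at [0.249, 0.601, 0.193] pointing down, gripper open.
Joint ranges: [-2.86, 2.86], [-0.3, 2.09], [-1.38, 1.24], [0.06, 2.45], [-1.56, 4.7], [0.09, 2.05], [-2.69, 2.69]. Speed limits (rad/s): [2.57, 2.57, 3.14, 3.14, 3.14, 3.14, 3.14].

### API

Orientations are given as a rotation vector (axis times angle).
In Python, from bench import ctrl, imaging, ticket gives the robot as it stands.
- The arm moves only by the tool jog_arm, never from a script. Its argument "rows" is text: rows parted by semicolons, each of 7 numbers parted by spaces: the shift along the tool's x, y, z in cm, then the turn, a rotation vector about the tool's x, y, z in rad, then the closure, from -1 (fully open) to 1 (shut), so that 0 is half open. A call has 1 to 5 rows; each row shifts and turns the commanded pose from where the row before left it, along the tool's axes as they then stand; what a row does not reach is not made up. A row lasts 1/8 s, in which the tool goes at most 62.5 mm and 10.7 degrees, less where a joint would pass 70% of its speed; a pose out of reach is approached as far as the arm can. A call with a gripper value outside its range is refused whole. The fingers move at their own pace and stop on an object; "force" is the grip in N (left out, the last holds). Time passes only in rows, so rows that do not move let the fingers close. It gives the time, the measured TCP pose, the force, the opening and the grip force at its end, in the units of the state.
- ctrl.get_state(): the state, without advancing time (a new reading comes with each control period).
- imaging.get_image(name): name is "side" or "top" or "wrist"; returns a dict with "img" (480x640x3 uint8, blue, green, red), "vertical_fov" (degrees; the focal length in pixels is half the picture's height over the tangent of half this angle, whatever the lens; pixels are square), "cx", "cy" (the principal point, pixels), "origin" and "orientation" of the camera in the world. Camera axes: x right, y down, z forward; pixel columns grow to the right and rows downward; lengths in m; the calibration is good to about 2 mm. A picture is of the moment at which its call begins. There is no depth.
- ticket.close_job(): hands the job in; it is judged then, once.
The state is a dict: "time": time; "joint_positions": joint angles; "qd": joint speeds; "joint_torque": joint torques, N m; "position": TCP position; "tool_rot": TCP orientation; "ft_force": force on the tool from outside, world axes, zero at the start; "torque": the same for the moment, N m; "grip_width": opening from 0.0 (shut) to 1.0 (fully open); "grip_force": force on a finger pad.
Only numpy, scipy, OpenCV 4.12 (cv2) and the standard library are available. Lean on these libraries where they do the work, as an engineer would, in place of code of your own. Each camera call takes 0.05 s, during which the arm holds its last target. There are 200 camera calls.

## Working session

There is one attempt and no reset: what is moved stays moved. The work goes in short steps, Python scripts to look and compute and a tool call to move; the robot and the scene stay as the last step left them, time stands still between calls to the robot, and variables do not carry over. Pictures are saved under pics/ and viewed, at most 12 in all, crops included, and the job is handed in when it is done.

Besides the shell and the picture viewer there is one more tool, called after ">>>" as name(argument=value, ...) on one line, values as JSON. jog_arm: Moves the arm, as the interface text tells. Its arguments: {"type":"object","properties":{"rows":{"type":"string"},"force":{"type":"number"}},"required":["rows"]}

```bash
mkdir -p pics; cat > h.py <<'E'
import numpy as np,cv2
from scipy.spatial.transform import Rotation as R
from bench import ctrl,imaging,ticket
def rot(o):
    o=np.array(o,float)
    return o if o.shape==(3,3) else (R.from_rotvec(o).as_matrix() if o.size==3 else R.from_quat(o).as_matrix())
def snap(n,f):
    d=imaging.get_image(n); cv2.imwrite('pics/'+f,d['img']); np.save('pics/'+f+'.npy',d,allow_pickle=True); return d
def load(f): return np.load('pics/'+f+'.npy',allow_pickle=True).item()
def ray(d,u,v):
    f=d['img'].shape[0]/2/np.tan(np.radians(d['vertical_fov'])/2)
    r=rot(d['orientation'])@np.array([(u-d['cx'])/f,(v-d['cy'])/f,1]); return np.array(d['origin'],float),r/np.linalg.norm(r)
def onz(d,u,v,z):
    o,r=ray(d,u,v); return o+r*(z-o[2])/r[2]
def proj(d,p):
    f=d['img'].shape[0]/2/np.tan(np.radians(d['vertical_fov'])/2)
    c=rot(d['orientation']).T@(np.array(p)-d['origin']); return np.array([d['cx']+f*c[0]/c[2],d['cy']+f*c[1]/c[2]])
def tri(a,b):
    (o1,r1),(o2,r2)=ray(*a),ray(*b)
    s=np.linalg.lstsq(np.c_[r1,-r2],o2-o1,rcond=None)[0]
    p,q=o1+s[0]*r1,o2+s[1]*r2; return (p+q)/2,np.linalg.norm(p-q)
E
python3 - <<'E'
from h import *
for n in('top','side'):
    d=snap(n,n+'1.png'); print(n,d['vertical_fov'],d['cx'],d['cy'],d['origin'],d['orientation'])
s=ctrl.get_state();print(s)
E
```

```text
top 42.97534714040901 316.53571567241966 241.8009338452421 [ 0.4253446  -0.05055884  1.53326265] [-2.19242632  2.16765525 -0.08493837]
side 45.61531340987483 316.9670390426816 236.34686678563565 [-0.00798626 -0.60986952  1.06122373] [-2.30136148  0.89035612 -0.34169961]
{'time': 0.1, 'joint_positions': array([-1.16391521,  0.32174994, -0.07009317,  1.45153581,  0.02260254,
        1.37079525, -0.0568878 ]), 'qd': array([ 0.00217883, -0.00255891, -0.00015973, -0.00223479, -0.0009168 ,
       -0.00059361, -0.00090193]), 'joint_torque': array([-6.23373544e-04, -4.92573273e+01, -4.06022659e-01, -3.13395023e+01,
       -6.40652748e-02,  3.95925343e-02,  1.05879453e-04]), 'position': array([0.24863122, 0.59998789, 0.19227892]), 'tool_rot': array([-6.12899156e-01, -3.08097973e+00,  2.64527483e-03]), 'ft_force': array([-0.01016915, -0.51842582, -0.13052482]), 'torque': array([ 0.00100761, -0.02230705, -0.03337171]), 'grip_force': 0.0, 'grip_width': 1.0003333057962094}
```

View pics/top1.png

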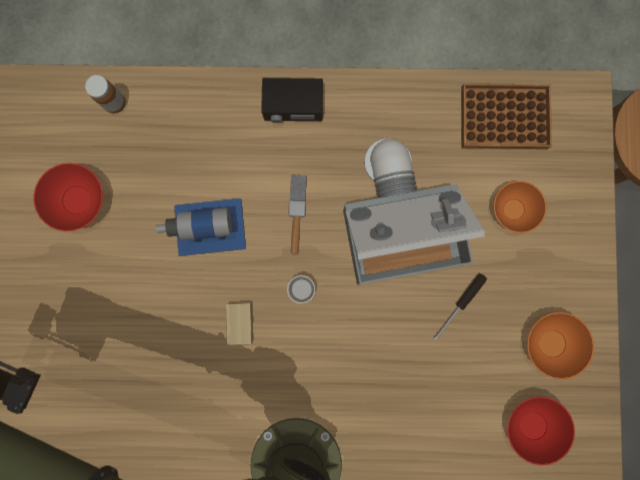

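View pics/side1.png

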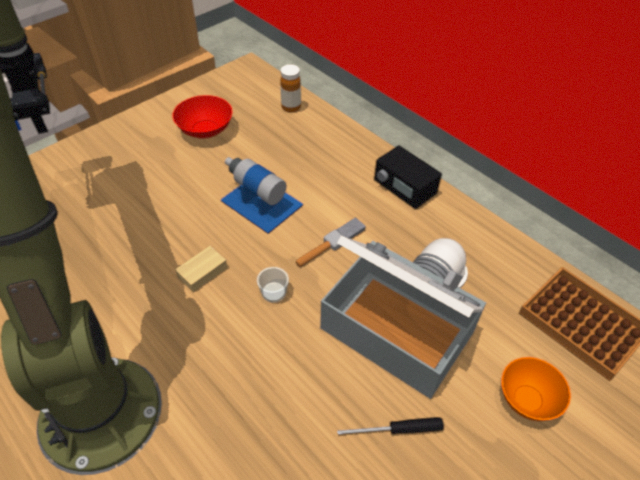

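The top view shows the box at right, with its front corners near (358,281) and (470,262). The hatch front edge runs (357,253)-(484,233) and the rear edge (345,205)-(461,187). The rivet is at (381,231) and the wing at (447,212). The side view shows the hatch about 40° open. I'll enlarge the top view to measure.

```bash
python3 - <<'E'
from h import *
d=load('top1.png'); c=d['img'][120:300,330:500]
cv2.imwrite('pics/top1c.png',cv2.resize(c,None,fx=3.3,fy=3.3,interpolation=cv2.INTER_CUBIC))
s=ctrl.get_state(); print(R.from_rotvec(s['tool_rot']).as_matrix().round(3))
for p in [(358,281),(470,262)]: print(p,onz(d,*p,.105))
for p in [(345,205),(461,187)]: print(p,onz(d,*p,.113))
E
```

```text
[[-0.924  0.383 -0.001]
 [ 0.383  0.924 -0.002]
 [-0.    -0.002 -1.   ]]
(358, 281) [ 0.44825964 -0.14560404  0.105     ]
(470, 262) [ 0.49568435 -0.4077468   0.105     ]
(345, 205) [ 0.62589494 -0.11348004  0.113     ]
(461, 187) [ 0.67166048 -0.38608889  0.113     ]
```

View pics/top1c.png

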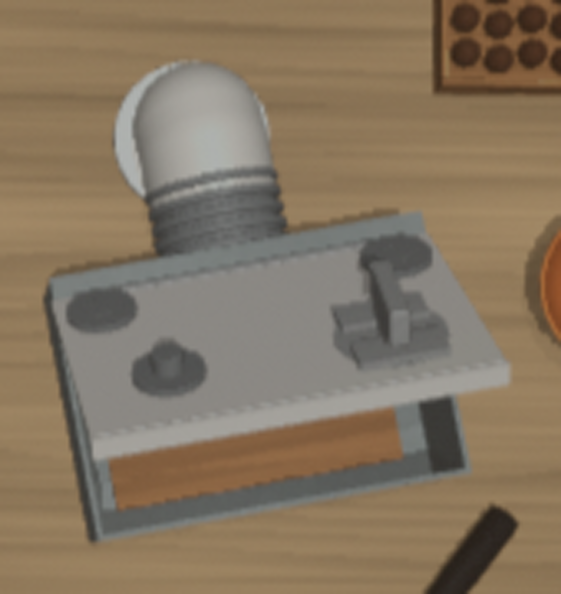

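The crop shows the four box rim corners at (96,538), (467,470), (422,213) and (48,285), and the plate's front top edge from (95,440) to (508,368). The wing bar is about front to back, and the pin is raised.

```bash
cat >> h.py <<'E'
def tool(p,yaw=None,st=None):
    s=st or ctrl.get_state(); M=R.from_rotvec(s['tool_rot']).as_matrix()
    return (M.T@(np.array(p)-s['position'])*100).round(2)
E
python3 - <<'E'
from h import *
d=load('top1.png'); k=lambda u,v:(330+(u+.5)/3.3-.5,120+(v+.5)/3.3-.5)
P=np.array([onz(d,*k(*p),.105)[:2] for p in [(96,538),(467,470),(422,213),(48,285)]])
L=np.array([[-.095,.135],[-.095,-.135],[.095,-.135],[.095,.135]])
print(P.round(4), [np.linalg.norm(P[i]-P[i-1]).round(4) for i in range(4)])
A=(L-L.mean(0)).T@(P-P.mean(0)); yaw=np.arctan2(A[0,1]-A[1,0],A[0,0]+A[1,1]); c=P.mean(0)
Rz=R.from_euler('z',yaw).as_matrix(); print('c',c,'yaw',yaw, 'res',(P-c-L@Rz[:2,:2].T).round(4).tolist())
def W(v,z=0): return np.r_[c,0]+Rz@np.array(v,float)
# hatch angle: front top-edge corners on ray planes. hinge axis at local x=h,z=.105; top pt
from scipy.optimize import least_squares
h=.08
def H(th,v,h):  # v in hatch_hinge frame
    q=R.from_euler('y',th).as_matrix()@(np.array(v)+[0,0,.008]); return W(q+[h,0,.105])
obs=[((95,440),(-.175,.137,0)),((508,368),(-.175,-.137,0)),((168,372),(-.12,.075,.006))]
f=lambda x:np.concatenate([proj(d,H(x[0],v,x[1]))-k(*o) for o,v in obs])
r=least_squares(f,[.75,.08]); print(r.x,r.fun.round(2))
for n,v in dict(push=(-.145,0,0),pin=(-.12,.075,.02),wing=(-.12,-.075,.028)).items(): print(n,'open',H(r.x[0],v,r.x[1]).round(4),'shut',H(0,v,r.x[1]).round(4))
E
```

```text
[[ 0.4444 -0.1474]
 [ 0.4955 -0.4105]
 [ 0.6797 -0.3798]
 [ 0.6246 -0.112 ]] [np.float64(0.1837), np.float64(0.268), np.float64(0.1867), np.float64(0.2735)]
c [ 0.56103561 -0.26240387] yaw 0.1916157610189849 res [[0.0023, 0.0006], [0.0021, 0.0025], [-0.0003, -0.003], [-0.004, -0.0002]]
[0.89109431 0.07158984] [-1.3   0.83  0.57 -0.49 -0.01 -0.22]
push open [ 0.548  -0.2649  0.2228] shut [ 0.489  -0.2764  0.113 ]
pin open [ 0.5644 -0.1854  0.2159] shut [ 0.4992 -0.198   0.133 ]
wing open [ 0.599  -0.3314  0.221 ] shut [ 0.5278 -0.3453  0.141 ]
```

>>> jog_arm(rows="-4.85 -1.24 -2.2 0 0 0 1;-4.85 -1.24 -2.2 0 0 0 1;-4.85 -1.24 -2.2 0 0 0 1;-4.85 -1.24 -2.2 0 0 0 1;-4.85 -1.24 -2.2 0 0 0 1", force=20)

```text
time: 0.72
position: [0.4501, 0.4491, 0.3036]
tool_rot: [-0.613, -3.081, 0.001]
ft_force: [0.6, 1.1, 0.2]
grip_width: 0.513
grip_force: 0.0
```

>>> jog_arm(rows="-3.5 -4.5 0 0 0 0 1;-3.5 -4.5 0 0 0 0 1;-3.5 -4.5 0 0 0 0 1;-3.5 -4.5 0 0 0 0 1;-3.5 -4.5 0 0 0 0 1")

```text
time: 1.35
position: [0.5247, 0.1736, 0.3029]
tool_rot: [-0.613, -3.081, 0.0]
ft_force: [1.1, 0.8, -0.4]
grip_width: 0.019
grip_force: 0.0
```

>>> jog_arm(rows="-3.5 -4.5 0 0 0 0 1;-3.5 -4.5 0 0 0 0 1;-3.5 -4.5 0 0 0 0 1;-3.5 -4.5 0 0 0 0 1;-3.5 -4.5 0 0 0 0 1")

```text
time: 1.98
position: [0.6003, -0.1009, 0.303]
tool_rot: [-0.612, -3.081, -0.0]
ft_force: [-0.8, -0.5, -0.3]
grip_width: 0.008
grip_force: 0.0
```

>>> jog_arm(rows="-0.37 -4.28 0 0 0 0 1;-0.37 -4.28 0 0 0 0 1;-0.37 -4.28 0 0 0 0 1;-0.37 -4.28 0 0 0 0 1;0 0 0 0 0 -0.145 1")

```text
time: 2.6
position: [0.5456, -0.2682, 0.3031]
tool_rot: [-0.395, -3.116, 0.003]
ft_force: [-0.4, 0.3, -0.3]
grip_width: -0.001
grip_force: 0.0
```

>>> jog_arm(rows="0 0 0 0 0 -0.145 1;0 0 0 0 0 -0.145 1;0 0 0 0 0 -0.145 1;0 0 2 0 0 0 1;0 0 2 0 0 0 1")

```text
time: 3.22
position: [0.5483, -0.2631, 0.2624]
tool_rot: [0.294, -3.128, -0.0]
ft_force: [0.5, -0.4, -0.6]
grip_width: 0.006
grip_force: 0.0
```

```bash
python3 - <<'E'
from h import *
s=ctrl.get_state(); print(s['position'],s['joint_positions'].round(3),R.from_rotvec(s['tool_rot']).as_matrix().round(3).tolist())
d=snap('side','side2.png'); e=snap('wrist','wrist2.png')
c=d['img'][120:400,240:560]
cv2.imwrite('pics/v2.png',np.hstack([cv2.resize(c,(400,350)),cv2.resize(e['img'],(400,350))]))
E
```

```text
[ 0.54826274 -0.26305803  0.26242833] [-0.022  0.22   0.512  1.47  -0.108  1.48   2.247] [[-0.983, -0.186, -0.0], [-0.186, 0.983, 0.0], [0.0, 0.0, -1.0]]
```

View pics/v2.png

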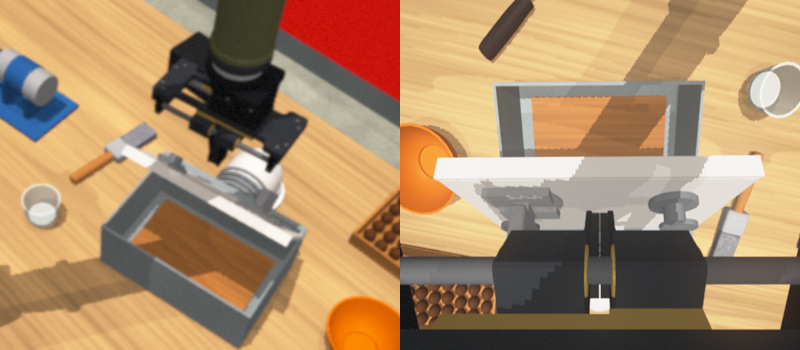

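The fingers hang between the wing and the rivet, behind the hatch's front edge. I'll go down along the hatch's arc.

>>> jog_arm(rows="0 0 1 0 0 0 1;0 0 0.8 0 0 0 1;0 0 0.6 0 0 0 1;0.4 0 0.5 0 0 0 1;0.4 0 0.5 0 0 0 1")

```text
time: 3.95
position: [0.5403, -0.2648, 0.2291]
tool_rot: [-0.293, 3.128, -0.0]
ft_force: [-0.4, -0.0, -0.7]
grip_width: 0.007
grip_force: 0.0
```

>>> jog_arm(rows="0.6 0 0.7 0 0 0 1;0.6 0 0.7 0 0 0 1;0.6 0 0.8 0 0 0 1;0.5 0 0.9 0 0 0 1;0.5 0 0.9 0 0 0 1")

```text
time: 4.58
position: [0.5082, -0.2721, 0.1915]
tool_rot: [0.288, -3.123, -0.0]
ft_force: [-10.2, -1.5, 13.2]
grip_width: 0.007
grip_force: 6.5
```

>>> jog_arm(rows="0.4 0 0.9 0 0 0 1;0.4 0 0.9 0 0 0 1;0.3 0 1 0 0 0 1;0.3 0 1 0 0 0 1;0.2 0 1 0 0 0 1")

```text
time: 5.2
position: [0.497, -0.2727, 0.1405]
tool_rot: [0.294, -3.128, -0.0]
ft_force: [-1.5, 0.4, 3.3]
grip_width: 0.008
grip_force: 1.5
```

>>> jog_arm(rows="0.1 0 0.8 0 0 0 1;0 0 0.8 0 0 0 1;0 0 0.6 0 0 0 1;0 0 0.4 0 0 0 1;0 0 0 0 0 0 1")

```text
time: 5.82
position: [0.4963, -0.2727, 0.1147]
tool_rot: [0.294, -3.128, -0.001]
ft_force: [0.8, -0.6, -0.2]
grip_width: -0.0
grip_force: 0.0
```

>>> jog_arm(rows="0 0 0.2 0 0 0 1;0 0 0.2 0 0 0 1;0 0 0.1 0 0 0 1;0 0 0 0 0 0 1")

```text
time: 6.32
position: [0.4964, -0.273, 0.1102]
tool_rot: [-0.294, 3.128, 0.0]
ft_force: [0.4, 0.6, 1.3]
grip_width: 0.006
grip_force: 0.5
```

>>> jog_arm(rows="0 0 0.15 0 0 0 1;0 0 0.1 0 0 0 1;0 0 0 0 0 0 1")

```text
time: 6.7
position: [0.4963, -0.273, 0.1076]
tool_rot: [-0.294, 3.128, -0.0]
ft_force: [-0.3, 0.4, 0.3]
grip_width: 0.007
grip_force: 0.5
```

```bash
python3 - <<'E'
from h import *
s=ctrl.get_state(); print(s['position'],s['ft_force'])
d=snap('side','side3.png'); e=snap('wrist','wrist3.png')
c=d['img'][180:390,260:500]
cv2.imwrite('pics/v3.png',np.hstack([cv2.resize(c,(400,350)),cv2.resize(e['img'],(400,350))]))
E
```

```text
[ 0.49631389 -0.27301488  0.10761707] [-0.30158457  0.44282142  0.2932221 ]
```

View pics/v3.png

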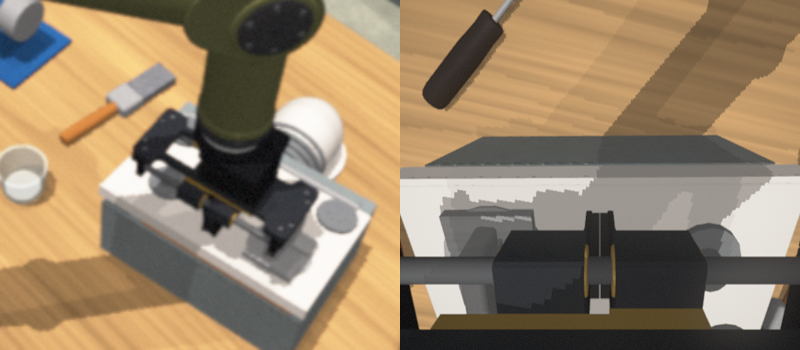

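The side view shows the hatch down, with a thin dark/orange line under its front edge, and the fingers between the fixtures. I'll press on until the force rises.

>>> jog_arm(rows="0 0 0.15 0 0 0 1;0 0 0.15 0 0 0 1;0 0 0.15 0 0 0 1")

```text
time: 7.18
position: [0.4962, -0.2731, 0.1032]
tool_rot: [0.293, -3.128, 0.0]
ft_force: [-1.5, -0.4, 2.1]
grip_width: 0.003
grip_force: 1.1
```

>>> jog_arm(rows="0 0 0.2 0 0 0 1;0 0 0.2 0 0 0 1;0 0 0 0 0 0 1")

```text
time: 7.55
position: [0.4964, -0.2729, 0.0989]
tool_rot: [-0.294, 3.128, 0.0]
ft_force: [-0.4, -0.1, -0.3]
grip_width: 0.006
grip_force: 0.1
```

```bash
python3 - <<'E'
from h import *
s=ctrl.get_state(); print(s['position'],s['ft_force'])
d=snap('side','side4.png'); e=snap('wrist','wrist4.png')
a,b=d['img'][180:390,260:500],load('side3.png')['img'][180:390,260:500]
print(proj(e,s['position']), proj(e,s['position']+np.array([0,0,.02])), e['origin'])
c=cv2.resize(d['img'][230:330,300:440],(560,400),interpolation=cv2.INTER_CUBIC)
cv2.imwrite('pics/v4.png',c)
E
```

```text
[ 0.49641944 -0.2729418   0.09894952] [-0.44093891 -0.11001226 -0.32656397]
[319.52152364 283.9502825 ] [319.55668856 301.67472887] [ 0.41435896 -0.2887641   0.29102729]
```

View pics/v4.png

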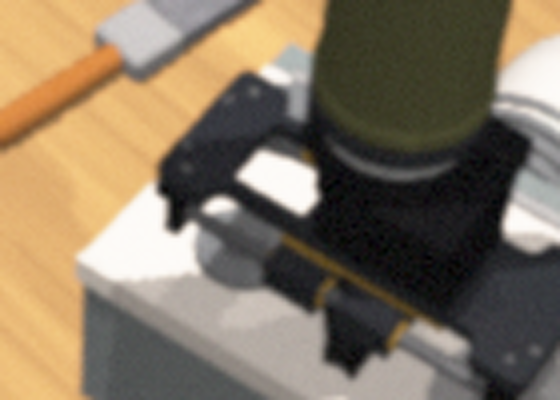

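The crop shows the hatch lying on the box, its front-left corner near crop (80,262), and the dark fingertip near (345,372). I'll check the heights numerically.

```bash
python3 - <<'E'
from h import *
c=np.array([.56104,-.2624,0]);Rz=R.from_euler('z',.1916).as_matrix()
for f in('side3.png','side4.png'):
    d=load(f)
    for z in(.0989,.1076,.113,.121): print(f,z,'corner',proj(d,c+Rz@[-.103,.137,z]).round(1),'tip',proj(d,[.4964,-.2729,z]).round(1))
a,b=load('side3.png')['img'],load('side4.png')['img']
vis=[cv2.resize(i[255:375,305:465],(533,400),interpolation=cv2.INTER_CUBIC)[:, :400] for i in(a,b)]
cv2.imwrite('pics/v5.png',np.hstack(vis))
E
```

```text
side3.png 0.0989 corner [318.1 303.9] tip [385.  325.8]
side3.png 0.1076 corner [318.2 301.5] tip [385.5 323.5]
side3.png 0.113 corner [318.2 300. ] tip [385.8 322. ]
side3.png 0.121 corner [318.2 297.7] tip [386.2 319.8]
side4.png 0.0989 corner [318.1 303.9] tip [385.  325.8]
side4.png 0.1076 corner [318.2 301.5] tip [385.5 323.5]
side4.png 0.113 corner [318.2 300. ] tip [385.8 322. ]
side4.png 0.121 corner [318.2 297.7] tip [386.2 319.8]
```

View pics/v5.png

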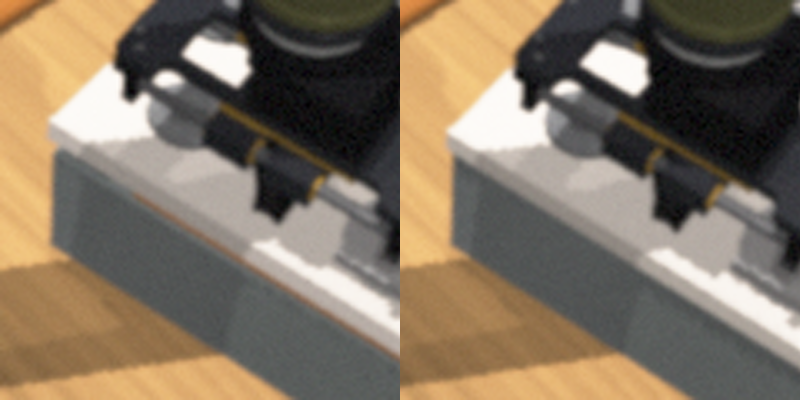

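>>> jog_arm(rows="0 0 0.2 0 0 0 1;0 0 0.2 0 0 0 1;0 0 0.1 0 0 0 1")

```text
time: 8.02
position: [0.4961, -0.2728, 0.0941]
tool_rot: [0.294, -3.127, -0.001]
ft_force: [-1.6, 0.7, 2.3]
grip_width: 0.01
grip_force: 1.1
```

```bash
python3 - <<'E'
from h import *
s=ctrl.get_state(); print(s['position'],s['ft_force'],s['joint_torque'].round(2))
c=np.array([.56104,-.2624,0]);Rz=R.from_euler('z',.1916).as_matrix()
d=load('side4.png')
for v in [(-.095,.135,0),(-.095,.135,.105),(-.095,-.135,0),(-.095,-.135,.105)]: print(v,proj(d,c+Rz@v).round(1))
i=d['img']; 
for u in (335,350): print([ (v,*i[v,u]) for v in range(296,345,2)])
E
```

```text
[ 0.49609538 -0.27276119  0.09406743] [-1.57891529  0.71553001  2.30283366] [-1.400e-01 -3.609e+01  3.460e+00 -2.876e+01 -3.000e-02 -6.200e-01
  1.000e-02]
(-0.095, 0.135, 0) [320.5 327.6]
(-0.095, 0.135, 0.105) [321.3 300.1]
(-0.095, -0.135, 0) [431.  398.8]
(-0.095, -0.135, 0.105) [440.4 374.1]
[(296, np.uint8(247), np.uint8(251), np.uint8(253)), (298, np.uint8(243), np.uint8(247), np.uint8(251)), (300, np.uint8(194), np.uint8(203), np.uint8(213)), (302, np.uint8(183), np.uint8(190), np.uint8(202)), (304, np.uint8(157), np.uint8(163), np.uint8(171)), (306, np.uint8(132), np.uint8(139), np.uint8(147)), (308, np.uint8(130), np.uint8(135), np.uint8(143)), (310, np.uint8(103), np.uint8(104), np.uint8(105)), (312, np.uint8(82), np.uint8(85), np.uint8(81)), (314, np.uint8(81), np.uint8(80), np.uint8(80)), (316, np.uint8(84), np.uint8(85), np.uint8(81)), (318, np.uint8(85), np.uint8(84), np.uint8(83)), (320, np.uint8(82), np.uint8(84), np.uint8(80)), (322, np.uint8(83), np.uint8(83), np.uint8(82)), (324, np.uint8(84), np.uint8(84), np.uint8(79)), (326, np.uint8(82), np.uint8(83), np.uint8
[... 1016 characters left out ...]
int8(145)), (318, np.uint8(121), np.uint8(127), np.uint8(133)), (320, np.uint8(92), np.uint8(95), np.uint8(91)), (322, np.uint8(87), np.uint8(88), np.uint8(83)), (324, np.uint8(84), np.uint8(83), np.uint8(81)), (326, np.uint8(87), np.uint8(88), np.uint8(85)), (328, np.uint8(85), np.uint8(85), np.uint8(83)), (330, np.uint8(86), np.uint8(87), np.uint8(83)), (332, np.uint8(84), np.uint8(85), np.uint8(81)), (334, np.uint8(86), np.uint8(88), np.uint8(84)), (336, np.uint8(82), np.uint8(84), np.uint8(80)), (338, np.uint8(83), np.uint8(86), np.uint8(82)), (340, np.uint8(87), np.uint8(88), np.uint8(85)), (342, np.uint8(85), np.uint8(86), np.uint8(83)), (344, np.uint8(86), np.uint8(85), np.uint8(84))]
```

```bash
python3 - <<'E'
from h import *
d=load('wrist4.png'); i=d['img'].copy()
c=np.array([.56104,-.2624,0]);Rz=R.from_euler('z',.1916).as_matrix()
for v,k in [((-.095,.135,0),(0,0,255)),((-.095,-.135,0),(0,0,255)),((-.103,.137,.113),(0,255,0)),((-.103,-.137,.113),(0,255,0)),((-.103,.137,.128),(255,0,0)),((-.103,-.137,.128),(255,0,0)),((-.048,.075,.133),(0,255,255))]:
    p=proj(d,c+Rz@v); print(v,p.round(0)); cv2.drawMarker(i,tuple(int(x) for x in p),k,0,12,1)
cv2.drawMarker(i,(319,284),(255,0,255),0,12,1)
cv2.imwrite('pics/v6.png',i)
E
```

```text
(-0.095, 0.135, 0) [509. 188.]
(-0.095, -0.135, 0) [124. 189.]
(-0.103, 0.137, 0.113) [627. 217.]
(-0.103, -0.137, 0.113) [  3. 219.]
(-0.103, 0.137, 0.128) [653. 226.]
(-0.103, -0.137, 0.128) [-24. 228.]
(-0.048, 0.075, 0.133) [488. 352.]
```

View pics/v6.png

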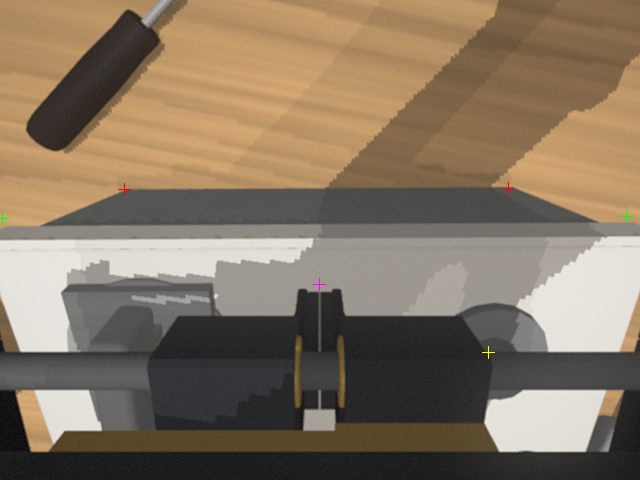

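The wrist view puts the box's bottom corners right on the predictions (124,189) and (509,188). The hatch's front top edge, at v≈238, is still about 2 cm too high, and the fingertip ends at v≈290, so it is short of the reported TCP. The hatch is not shut yet, so I keep pressing by force.

>>> jog_arm(rows="0 0 0.2 0 0 0 1;0 0 0.2 0 0 0 1;0 0 0.2 0 0 0 1;0 0 0.2 0 0 0 1")

```text
time: 8.52
position: [0.4962, -0.2731, 0.0861]
tool_rot: [0.293, -3.128, 0.0]
ft_force: [-2.6, -0.1, 2.6]
grip_width: 0.008
grip_force: 1.2
```

>>> jog_arm(rows="0 0 0.2 0 0 0 1;0 0 0.2 0 0 0 1;0 0 0.1 0 0 0 1;0 0 0.1 0 0 0 1")

```text
time: 9.02
position: [0.4964, -0.2732, 0.0838]
tool_rot: [-0.293, 3.127, 0.002]
ft_force: [-10.3, 5.3, 26.9]
grip_width: 0.006
grip_force: 13.8
```

>>> jog_arm(rows="0 0 -0.5 0 0 0 1;0 0 -1.5 0 0 0 1;0 0 -2 0 0 0 1;-1.5 1 -2 0 0 0 1;-1.5 1 -2 0 0 0 1")

```text
time: 9.65
position: [0.5227, -0.2475, 0.1613]
tool_rot: [-0.293, 3.127, -0.0]
ft_force: [0.2, -0.2, 0.3]
grip_width: 0.001
grip_force: 0.0
```

```bash
python3 - <<'E'
from h import *
s=ctrl.get_state(); print(s['position'],s['ft_force'])
snap('side','side7.png')
d=snap('wrist','wrist7.png'); i=d['img'].copy()
c=np.array([.56104,-.2624,0]);Rz=R.from_euler('z',.1916).as_matrix()
for v,k in [((-.095,.135,0),(0,0,255)),((-.095,-.135,0),(0,0,255)),((-.100,.137,.113),(0,255,0)),((-.1,-.137,.113),(0,255,0)),((-.045,.075,.133),(0,255,255)),((-.045,-.075,.153),(0,255,255))]:
    p=proj(d,c+Rz@v); print(v,p.round(0)); cv2.drawMarker(i,tuple(int(x) for x in p),k,0,12,1)
cv2.imwrite('pics/v7.png',i)
E
```

```text
[ 0.52266596 -0.2475132   0.16132804] [ 0.2048301  -0.19352248  0.33222166]
(-0.095, 0.135, 0) [455. 131.]
(-0.095, -0.135, 0) [128. 131.]
(-0.1, 0.137, 0.113) [522. 134.]
(-0.1, -0.137, 0.113) [ 35. 134.]
(-0.045, 0.075, 0.133) [412. 238.]
(-0.045, -0.075, 0.153) [128. 250.]
```

View pics/v7.png

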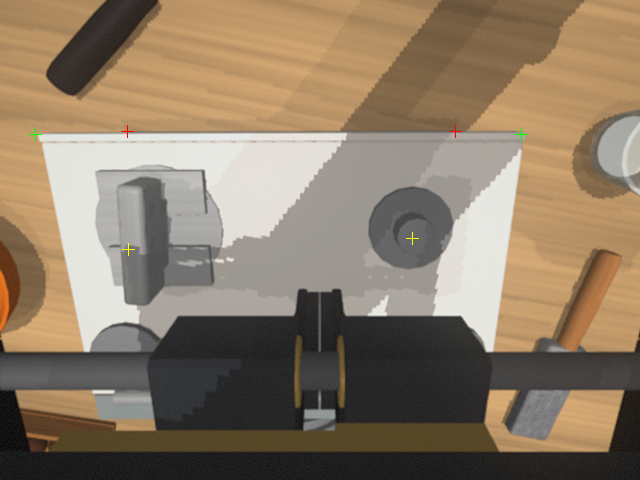

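The hatch is shut: its front edge lies on the predicted line at v≈134 (35..522). The flange centre is at (411,228), the raised pin top at (412,232), and the wing bar runs from about (132,185) to (140,300).

```bash
python3 - <<'E'
from h import *
d=load('wrist7.png')
c=np.array([.56104,-.2624,0]);Rz=R.from_euler('z',.1916).as_matrix()
f=onz(d,411,228,.119); p=onz(d,412,232,.132)
w=[onz(d,*q,.153) for q in((132,182),(141,302))]
for n,x in(('flange',f),('pin',p),('w0',w[0]),('w1',w[1]),('wc',(w[0]+w[1])/2)): print(n,x.round(4),(Rz.T@(x-c)).round(4))
t=(Rz.T@(w[1]-w[0])); print('len',np.linalg.norm(t),'cw ang',-np.arctan2(t[1],t[0]))
print('move flange',tool([*f[:2],.14]),'pin',tool([*p[:2],.14]))
E
```

```text
flange [ 0.5004 -0.1957  0.119 ] [-0.0468  0.077   0.119 ]
pin [ 0.4994 -0.1982  0.132 ] [-0.0482  0.0748  0.132 ]
w0 [ 0.4956 -0.3446  0.153 ] [-0.0799 -0.0682  0.153 ]
w1 [ 0.5597 -0.3363  0.153 ] [-0.0154 -0.0723  0.153 ]
wc [ 0.5276 -0.3404  0.153 ] [-0.0476 -0.0702  0.153 ]
len 0.06466900234373797 cw ang 0.06334399841988826
move flange [1.51 5.44 2.25] pin [1.65 5.21 2.25]
```

>>> jog_arm(rows="0.5 1.8 0 0 0 0 1;0.5 1.8 0 0 0 0 1;0.55 1.7 0 0 0 0 1;0 0 2 0 0 0 1;0 0 2 0 0 0 1")

```text
time: 10.38
position: [0.4965, -0.1974, 0.1199]
tool_rot: [-0.295, 3.127, 0.001]
ft_force: [0.3, 0.0, -0.0]
grip_width: 0.005
grip_force: 0.0
```

>>> jog_arm(rows="0 0 0.8 0 0 0 1;0 0 0.4 0 0 0 1;0 0 0.2 0 0 0 1;0 0 0.2 0 0 0 1;0 0 0.2 0 0 0 1")

```text
time: 11.0
position: [0.4974, -0.1987, 0.1032]
tool_rot: [-0.293, 3.127, -0.0]
ft_force: [-2.6, 1.0, 6.4]
grip_width: 0.001
grip_force: 3.0
```

>>> jog_arm(rows="0 0 0.2 0 0 0 1;0 0 0.2 0 0 0 1;0 0 0.2 0 0 0 1;0 0 0.2 0 0 0 1;0 0 0.1 0 0 0 1")

```text
time: 11.62
position: [0.4974, -0.1988, 0.0944]
tool_rot: [-0.293, 3.127, 0.0]
ft_force: [-1.2, 1.0, 6.0]
grip_width: 0.008
grip_force: 3.0
```

>>> jog_arm(rows="0 0 0.1 0 0 0 1;0 0 0.1 0 0 0 1;0 0 0.1 0 0 0 1")

```text
time: 12.0
position: [0.4974, -0.1987, 0.0914]
tool_rot: [-0.293, 3.127, 0.0]
ft_force: [-3.1, 0.7, 5.8]
grip_width: 0.004
grip_force: 3.0
```

>>> jog_arm(rows="0 0 0.1 0 0 0 1;0 0 0.1 0 0 0 1;0 0 0 0 0 0 1")

```text
time: 12.38
position: [0.4975, -0.1988, 0.0903]
tool_rot: [-0.293, 3.127, 0.001]
ft_force: [-4.5, 1.7, 11.0]
grip_width: 0.007
grip_force: 5.7
```

>>> jog_arm(rows="0 0 0.1 0 0 0 1;0 0 0.05 0 0 0 1;0 0 0 0 0 0 1;0 0 0 0 0 0 1")

```text
time: 12.88
position: [0.4975, -0.1987, 0.0902]
tool_rot: [-0.293, 3.126, 0.001]
ft_force: [-7.3, 2.8, 19.7]
grip_width: 0.005
grip_force: 9.8
```

Pin stopped hard at 0.0902 with 20 N, 6 mm above the shut-hatch contact height, so it is flush. Next I lift off, cross to the wing and open the gripper.

>>> jog_arm(rows="0 0 -1 0 0 0 1;0 0 -4 0 0 0 1;0 0 -5 0 0 0 1;0 -5 0 0 0 0 0;0 -5 0 0 0 0 -1")

```text
time: 13.5
position: [0.5169, -0.2975, 0.1881]
tool_rot: [-0.297, 3.125, -0.001]
ft_force: [-0.4, 0.4, 0.1]
grip_width: 0.148
grip_force: 0.0
```

>>> jog_arm(rows="0 -4.7 0 0 0 0 -1;0 0 0 0 0 0 -1;0 0 0 0 0 0 -1;0 0 0 0 0 0 -1")

```text
time: 14.0
position: [0.5249, -0.3412, 0.1868]
tool_rot: [-0.297, 3.127, 0.002]
ft_force: [0.5, 0.5, 0.5]
grip_width: 0.604
grip_force: 0.0
```

```bash
python3 - <<'E'
from h import *
s=ctrl.get_state(); print(s['position'],s['grip_width'])
snap('side','side8.png')
d=snap('wrist','wrist8.png'); i=d['img'].copy()
c=np.array([.56104,-.2624,0]);Rz=R.from_euler('z',.1916).as_matrix()
M=R.from_rotvec(s['tool_rot']).as_matrix()
for dz in(0,-.0275):
  for y in(-.0435,.0435):
    p=proj(d,s['position']+M@[.0095,y,dz]); print(dz,y,p.round(0)); cv2.drawMarker(i,tuple(int(x) for x in p),(255,0,255) if dz else (0,255,0),0,12,1)
for v in [(-.0475,-.073,.153),(-.0475,.075,.119)]:
    p=proj(d,c+Rz@v); print(p.round(0)); cv2.drawMarker(i,tuple(int(x) for x in p),(0,255,255),0,12,1)
cv2.imwrite('pics/v8.png',i)
E
```

```text
[ 0.52487895 -0.3412337   0.18677909] 0.6040511010493319
0 -0.0435 [232. 266.]
0 0.0435 [409. 267.]
-0.0275 -0.0435 [219. 289.]
-0.0275 0.0435 [422. 290.]
[316. 266.]
[542. 247.]
```

View pics/v8.png

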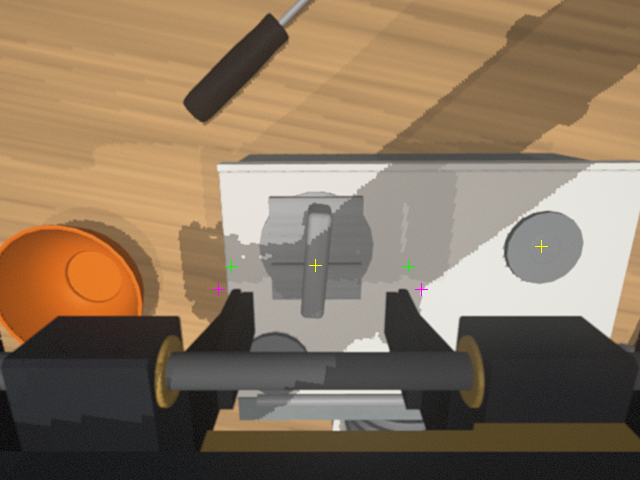

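The pin is now a flat disc at (543,246). The open fingertips at v≈291 match the -27.5 mm marks, so the tips really are 27 mm above the reported TCP. The wing bar's top runs from (318,207) to (313,316).

```bash
python3 - <<'E'
from h import *
d=load('wrist8.png')
c=np.array([.56104,-.2624,0]);Rz=R.from_euler('z',.1916).as_matrix()
w=[onz(d,*q,.153) for q in((318,206),(313,317))]; m=(w[0]+w[1])/2
t=(Rz.T@(w[1]-w[0])); print('len',np.linalg.norm(t),'cw ang',-np.arctan2(t[1],t[0]),'c',m,(Rz.T@(m-c)).round(4))
s=ctrl.get_state(); M=R.from_rotvec(s['tool_rot']).as_matrix(); print('move',tool(m),'tool yaw vs box',(Rz.T@M).round(3).tolist())
k=onz(d,543,246,.119); print('pin',(Rz.T@(k-c)).round(4)); print(s['position'],proj(d,s['position']+M@[0,0,-.0275]))
E
```

```text
len 0.06833462576842526 cw ang 0.04589927166440675 c [ 0.5273241  -0.34339081  0.153     ] [-0.0485 -0.0731  0.153 ]
move [-0.21 -0.23  3.4 ] tool yaw vs box [[-1.0, 0.002, 0.001], [0.002, 1.0, 0.001], [-0.001, 0.001, -1.0]]
pin [-0.0479  0.0757  0.119 ]
[ 0.52483554 -0.34152602  0.18697986] [319.50548888 309.57177166]
```

>>> jog_arm(rows="-0.25 -0.27 1 0 0 0.05 -1;0 0 2.5 0 0 0 -1;0 0 2.5 0 0 0 -1;0 0 1.4 0 0 0 -1;0 0 1 0 0 0 -1")

```text
time: 14.72
position: [0.5275, -0.3447, 0.1025]
tool_rot: [-0.216, 3.134, 0.0]
ft_force: [0.2, -0.1, -0.9]
grip_width: 0.999
grip_force: 0.0
```

>>> jog_arm(rows="0 0 0.3 0 0 0 1;0 0 0 0 0 0 1;0 0 0 0 0 0 1;0 0 0 0 0 0 1;0 0 0 0 0 0 1", force=20)

```text
time: 15.35
position: [0.5274, -0.3453, 0.1]
tool_rot: [-0.215, 3.134, -0.0]
ft_force: [-0.0, -0.2, 0.1]
grip_width: 0.513
grip_force: 0.0
```

>>> jog_arm(rows="0 0 0 0 0 0 1;0 0 0 0 0 0 1;0 0 0 0 0 0 1;0 0 0 0 0 0 1", force=25)

```text
time: 15.85
position: [0.527, -0.3429, 0.0997]
tool_rot: [0.217, -3.133, -0.006]
ft_force: [-1.8, 4.3, 3.7]
grip_width: 0.157
grip_force: 25.0
```

>>> jog_arm(rows="0 0.2 0 0 0 0 1;0 0 0 0 0 0.1 1;0 0 0 0 0 0.15 1;0 0 0 0 0 0.15 1;0 0 0 0 0 0.15 1")

```text
time: 16.48
position: [0.5272, -0.3413, 0.0997]
tool_rot: [-0.649, -3.073, -0.004]
ft_force: [-0.7, 5.2, 2.6]
grip_width: 0.159
grip_force: 25.0
```

>>> jog_arm(rows="0 0 0 0 0 0.15 1;0 0 0 0 0 0.15 1;0 0 0 0 0 0.15 1")

```text
time: 16.85
position: [0.5281, -0.3402, 0.0996]
tool_rot: [-1.317, -2.851, -0.006]
ft_force: [0.4, 5.4, 1.8]
grip_width: 0.156
grip_force: 25.0
```

>>> jog_arm(rows="0 0 0 0 0 0.15 1;0 0 0 0 0 0.15 1;0 0 0 0 0 0.12 1;0 0 0 0 0 0.08 1;0 0 0 0 0 0 1")

```text
time: 17.48
position: [0.5296, -0.3395, 0.0973]
tool_rot: [-1.975, -2.442, -0.005]
ft_force: [6.8, 3.0, -10.1]
grip_width: 0.163
grip_force: 25.0
```

>>> jog_arm(rows="0 0 0.15 0 0 0.03 1;0 0 0.15 0 0 0 1;0 0 0 0 0 0 1")

```text
time: 17.85
position: [0.5296, -0.3395, 0.0962]
tool_rot: [-2.01, -2.414, -0.007]
ft_force: [3.7, 5.9, -2.1]
grip_width: 0.161
grip_force: 25.0
```

>>> jog_arm(rows="0 0 0.05 0 0 0 1;0 0 0 0 0 0 -1;0 0 0 0 0 0 -1;0 0 0 0 0 0 -1;0 0 0 0 0 0 -1")

```text
time: 18.48
position: [0.5267, -0.3438, 0.0963]
tool_rot: [2.016, 2.409, -0.0]
ft_force: [0.1, 0.5, -0.3]
grip_width: 0.527
grip_force: 0.0
```

>>> jog_arm(rows="0 0 0 0 0 0 -1;0 0 -2 0 0 0 -1;0 0 -4 0 0 0 -1;0 0 -4 0 0 0 -1;0 0 0 0 0 0 -1")

```text
time: 19.1
position: [0.5289, -0.3453, 0.2015]
tool_rot: [2.01, 2.404, 0.003]
ft_force: [0.0, 0.7, 0.3]
grip_width: 0.989
grip_force: 0.0
```

```bash
python3 - <<'E'
from h import *
s=ctrl.get_state(); print(s['time'],s['position'],s['ft_force'],s['grip_width'])
d=snap('side','side9.png'); e=snap('wrist','wrist9.png')
c=d['img'][200:400,280:500]
cv2.imwrite('pics/v9.png',np.hstack([cv2.resize(c,(385,350)),cv2.resize(e['img'],(415,350))]))
E
```

```text
19.1 [ 0.5288762  -0.34525624  0.20148499] [0.02623683 0.67204262 0.25794127] 0.9888424845698115
```

View pics/v9.png

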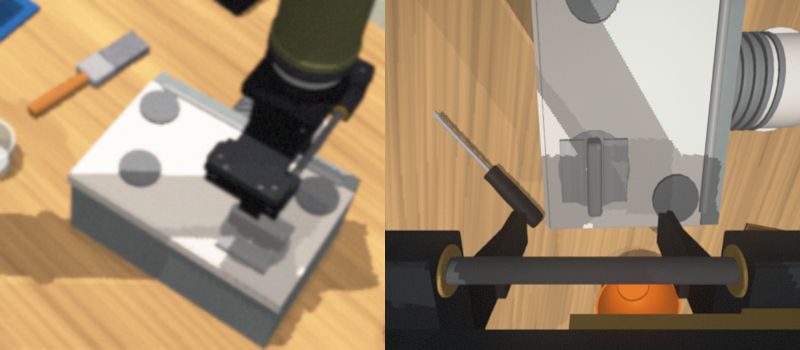

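The side view shows the hatch flat, the rivet flush and the wing bar parallel to the front edge; in the wrist view the bar runs along the box's y from (594,137) to (596,215). A light touch on the bar's top will confirm the 4.5 mm drop.

>>> jog_arm(rows="0 0 1 0 0 0 1;0 0 1.5 0 0 0 1;0 0 1.5 0 0 0 1;0 0 1 0 0 0 1;0 0 1 0 0 0 1", force=10)

```text
time: 19.82
position: [0.5269, -0.3432, 0.1353]
tool_rot: [-2.015, -2.41, 0.0]
ft_force: [0.3, 0.5, -0.3]
grip_width: 0.518
grip_force: 0.0
```

>>> jog_arm(rows="0 0 0.8 0 0 0 1;0 0 0.3 0 0 0 1;0 0 0.1 0 0 0 1;0 0 0.1 0 0 0 1")

```text
time: 20.32
position: [0.5272, -0.3434, 0.1236]
tool_rot: [2.015, 2.41, 0.0]
ft_force: [0.0, 0.1, 0.1]
grip_width: 0.059
grip_force: 0.0
```

>>> jog_arm(rows="0 0 0.1 0 0 0 1;0 0 0.1 0 0 0 1;0 0 0.1 0 0 0 1;0 0 0 0 0 0 1")

```text
time: 20.82
position: [0.527, -0.3432, 0.1203]
tool_rot: [2.015, 2.41, 0.0]
ft_force: [-0.3, -0.2, 1.3]
grip_width: 0.004
grip_force: 0.2
```

>>> jog_arm(rows="0 0 -1 0 0 0 0;0 0 -3 0 0 0 -1;0 0 -4 0 0 0 -1;0 0 0 0 0 0 -1;0 0 0 0 0 0 -1")

```text
time: 21.45
position: [0.527, -0.3431, 0.2003]
tool_rot: [2.015, 2.41, 0.001]
ft_force: [-0.2, -0.2, 0.1]
grip_width: 0.49
grip_force: 0.0
```

```bash
python3 - <<'E'
from h import *
s=ctrl.get_state(); print(s['time'],s['position'],s['ft_force']); print(ticket.close_job())
E
```

```text
21.45 [ 0.52697396 -0.34308729  0.20030008] [-0.23946696 -0.18861085  0.06108753]
the job is handed in; nothing more can be done
None
```

The job is handed in at 21.5 s: hatch fully shut, pin pressed flush with a steady push, wing turned a quarter turn clockwise and, by a touch on its top, dropped into its locked detent; the gripper is open, clear and touching nothing, and no other items were touched.

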